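# Ready the tablet mill and hold its lid at pulse

### The job

Slide the steel grinding ring down over the tablet mill's upright spindle until it sits fully home and let go of it, then fit the bayonet lid over it, lugs down through the two slots until its flange is flat on the rim. Twist the lid clockwise (seen from above) half-way, 45 degrees, to the green pulse marks, without going on into the lock click at the red marks, and finish still gripping the lid and holding it there against its return spring. Leave the bottles and the carton standing where they are.

Things in the scene. Friction and masses are not known exactly. Their poses are not given: they have to be found in the camera images.
- mill: Tablet mill fixed to the counter: white round base, 136 mm across the foot, with an aluminium drum 108 mm across on top. Origin at the centre of its underside, z up; the two lid slots are on its +x and -x sides. On the rim, blue marks stand at the slots, green marks 45 degrees and red marks 85 degrees clockwise from them seen from above; each comes twice, opposite one another.
- mill_rim (a point): Centre of the mill's open mouth, level with its flat rim, 96 mm above the counter. The mouth is 68 mm across, with two slots 18 mm wide (along mill +x and -x) that reach out to 41 mm from the axis. The lip is 6 mm thick, with a free chamber below it in which the lid's lugs turn.
- spindle_tip (a point): Tip of the mill's upright steel spindle, on the mill's axis, 132 mm above the counter. Spindle 16 mm diameter, tapered over the last 6 mm; it stands on a fixed dark pedestal of 30 mm diameter whose top is 98 mm above the counter.
- ring_mid (a point): Steel grinding ring, a plain sleeve standing upright: outer diameter 36 mm, bore 19 mm, height 30 mm, 0.12 kg. The point is its centre, 15 mm above its underside; z along the bore. Home on the pedestal, its underside is 98 mm and its centre 113 mm above the counter.
- lid_grip (a point): Centre of the lilac fin handle on top of the cream bayonet lid (0.18 kg, standing upright). Fin 56 mm long along the lid's x, 16 mm thick along its y, 40 mm tall. This point is 20 mm above the cap's flat top (64 mm across), 78 mm above the lid's bottom; 161 mm above the counter when seated on the mill. A half turn of the lid changes nothing.
- lid_foot (a point): Centre of the lid's underside, on its axis. Hollow skirt 64 mm outside, 54 mm inside, hollow 54 mm high. Two lugs, 12 mm wide, 5 mm tall, stick out at the bottom along the lid's +x and -x to 38 mm from the axis, dark lilac strips above them on the flange. Flange 88 mm across, its underside 13 mm above this point.
- drive (a joint): Sprung ring in the mill's chamber, rad: 0 at rest, grows clockwise from above, range 0 to 1.55. The lid's lugs push it after about 5 degrees of free play, so it reads about 0.1 less than the lid's turn from the slots. Its spring (0.04 N m plus 0.10 N m per rad) turns the lid back when released. Lock catches resist from about 65 degrees of lid turn.
- amber_mid (a point): Amber glass bottle with white cap, 44 mm diameter, 85 mm tall; its centre. Bystander.
- pills_mid (a point): White tablet jar with lilac cap, 48 mm diameter, 75 mm tall; its centre. Bystander.
- carton_mid (a point): Medicine carton, white with pink and yellow bands, 35 x 90 x 50 mm tall, long along its y; its centre. Bystander.
Things that resemble listed ones, but are neither listed nor needed, are in the scene too. Leave any orange or pink look-alike of the part that bears lid_grip alone. Of the things shaped like the part that bears ring_mid, the bare steel one is meant.

How it is judged:
By the outcome, as a careful person would: the job done as asked, in the order asked, and still so for the second after the job is handed in, while the arm keeps its last pose, push and grip.
It also fails if it takes over 59 s, if anything falls off the work surface, if the arm or the gripper's body presses on something with over 40 N, if the wrist force passes 120 N, or if a joint passes its speed limit or range.

### The arm

A 7-joint arm with a two-finger parallel gripper is mounted at the origin on the work surface. World frame = base frame: x ahead of the robot, y to its left, z up, the work surface at z = 0. Lengths are in m, angles in rad, forces in N, time in s.
With the tool pointing down it reaches from about 0.425 to 0.925 m from the base axis. Payload 6.8 kg.
Tool frame: the origin (TCP) lies at the very end of the fingers, on their centre line; the grasp point (between the pads) lies 19 mm behind it (r.grip_point_offset is the distance from the TCP to the grasp point, in m); z points along the fingers, y is the line along which they close (so a half turn about z gives the same grasp; the last joint's range is limited). The gripper opens to 85 mm and grips with 20 to 120 N. Pads are 22 mm wide; open, the fingers measure 114 mm over their backs; the gripper's body (76 mm by 85 mm) begins 54 mm behind the grasp point. The pads swing forward as they close: fully open they stand 13 mm farther back than shut.
Start: joints at [-1.272, 0.477, 0.022, 1.555, -0.011, 1.109, -0.083], TCP at [0.267, 0.62, 0.231] pointing down, gripper open.
Joint ranges: [-2.96, 2.96], [-0.34, 2.1], [-1.41, 1.46], [0.24, 2.44], [-1.37, 4.51], [0.17, 1.92], [-2.96, 2.96]. Speed limits (rad/s): [2.39, 2.39, 3.14, 3.14, 3.14, 3.14, 3.14].

### API

Orientations are given as a rotation vector (axis times angle).
In Python, from bench import status, eyes, r gives the robot as it stands.
- The arm moves only by the shell command python3 -m crank 'ROWS' [OPENING] [FORCE]. ROWS is JSON, a list of rows, each a list of 6 numbers: the shift along the tool's x, y, z normalised to -1 to 1, where 1 is 0.02 m, then the turn, a rotation vector about the tool's x, y, z normalised to -1 to 1, where 1 is 45 degrees. A call has 1 to 12 rows; each row shifts and turns the commanded pose from where the row before left it, along the tool's axes as they then stand; what a row does not reach is not made up. A row lasts 1/10 s, in which the tool goes at most 50 mm and 8.59 degrees, less where a joint would pass 70% of its speed; a pose out of reach is approached as far as the arm can. A call with a number of a shift or a turn outside -1 to 1 is refused whole. A call with a gripper value outside its range is refused whole. OPENING is the opening, from 0 (shut) to 1 (fully open), set as the call begins (- or left out, the last holds). The fingers move at their own pace and stop on an object; FORCE is the grip in N (left out, the last holds). Time passes only in rows, so rows that do not move let the fingers close. It gives the time, the measured TCP pose, the force, the opening and the grip force at its end, in the units of the state.
- status.get_obs(): the state, without advancing time (a new reading comes with each control period).
- eyes.grab_frame(name): name is "scene" or "top" or "wrist"; returns a dict with "image" (384x512x3 uint8, red, green, blue), "depth" (384x512 float32, m along the optical axis (not along the pixel's ray), 0 where there is no reading), "fovy" (degrees; the focal length in pixels is half the picture's height over the tangent of half this angle, whatever the lens; pixels are square), "cx", "cy" (the principal point, pixels), "world_to_cam" (4x4, takes a point from world to camera coordinates). Camera axes: x right, y up, looking along -z (the intrinsics and any distortion apply to the point x, -y, -z); pixel columns grow to the right and rows downward; lengths in m; the calibration is good to about 2 mm. A picture is of the moment at which its call begins.
- r.hand_in(): hands the job in; it is judged then, once.
The state is a dict: "clock": time; "joints": joint angles; "qvel": joint speeds; "tau": joint torques, N m; "tcp_pos": TCP position; "orientation": TCP orientation; "contact_force": force on the tool from outside, world axes, zero at the start; "moment": the same for the moment, N m; "grip_width": finger opening in m; "gripper_force": force on a finger pad.
Only numpy, scipy, OpenCV 4.12 (cv2) and the standard library are available. Lean on these libraries where they do the work, as an engineer would, in place of code of your own. Each camera call takes 0.05 s, during which the arm holds its last target. There are 200 camera calls.

## Working session

There is one attempt and no reset: what is moved stays moved. The work goes in short steps, Python scripts to look and compute and a shell command to move; the robot and the scene stay as the last step left them, time stands still between calls to the robot, and variables do not carry over. Pictures are saved under pics/ and viewed, at most 10 in all, crops included, and the job is handed in when it is done.

```bash
ls; mkdir -p pics
cat > h.py <<'E'
import numpy as np, cv2
from bench import status, eyes, r
from scipy.spatial.transform import Rotation as R
def grab(n):
    f=eyes.grab_frame(n); f['name']=n; np.save(f'pics/{n}.npy',f,allow_pickle=True); return f
def load(n): return np.load(f'pics/{n}.npy',allow_pickle=True).item()
def world(f):
    h,w=f['depth'].shape; fl=h/2/np.tan(np.radians(f['fovy'])/2)
    u,v=np.meshgrid(np.arange(w),np.arange(h)); d=f['depth']
    p=np.stack([(u-f['cx'])/fl*d,-(v-f['cy'])/fl*d,-d,np.ones_like(d)],-1)
    P=p@np.linalg.inv(f['world_to_cam']).T
    P[d==0]=np.nan
    return P[...,:3]
def save(f,name,s=1.5,box=None):
    im=f['image'][...,::-1]
    if box: im=im[box[1]:box[3],box[0]:box[2]]
    cv2.imwrite('pics/'+name,cv2.resize(im,None,fx=s,fy=s,interpolation=cv2.INTER_CUBIC))
E
python3 - <<'E'
from h import *
for n in('top','scene'):
    f=grab(n); save(f,n+'1.png'); print(n,f['fovy'],f['cx'],f['cy'],{k:v for k,v in f.items() if k not in('image','depth')})
o=status.get_obs(); print(o)
E
```

```text
pics
top 50.81360150779453 249.02058666049362 198.02821727409844 {'fovy': 50.81360150779453, 'cx': 249.02058666049362, 'cy': 198.02821727409844, 'world_to_cam': array([[ 0.01832902, -0.99961441,  0.0208583 ,  0.03891256],
       [ 0.9803654 ,  0.02206485,  0.19595106, -0.61151874],
       [-0.19633574,  0.01685717,  0.98039182, -0.93932433],
       [ 0.        ,  0.        ,  0.        ,  1.        ]]), 'name': 'top'}
scene 52.80535513782308 255.517959271763 187.95512680744383 {'fovy': 52.80535513782308, 'cx': 255.517959271763, 'cy': 187.95512680744383, 'world_to_cam': array([[ 0.34115766,  0.93997221, -0.00798116, -0.27752899],
       [-0.79773093,  0.29400229,  0.52648648,  0.40723884],
       [ 0.49722914, -0.17324807,  0.85014604, -1.23182693],
       [ 0.        ,  0.        ,  0.        ,  1.        ]]), 'name': 'scene'}
{'clock': 0.1, 'joints': array([-1.2721123 ,  0.47775364,  0.02234634,  1.55634207, -0.01152736,
        1.10930568, -0.08305603]), 'qvel': array([-0.00104909, -0.00145389,  0.00083785, -0.00382723, -0.00030083,
       -0.00144161, -0.00116601]), 'tau': array([ 4.72494125e-03, -5.97758102e+01,  1.61397625e+00, -2.81952918e+01,
        1.29076393e-02,  5.03172589e-03, -8.23435357e-06]), 'tcp_pos': array([0.26686265, 0.61942606, 0.23040317]), 'orientation': array([-6.34454839e-01, -3.07661413e+00,  2.61298892e-03]), 'contact_force': array([0.6249509 , 0.22292068, 0.15514222]), 'moment': array([-0.00741804, -0.02075717, -0.02964136]), 'gripper_force': 0.0, 'grip_width': 0.08554619933132267}
```

View pics/top1.png

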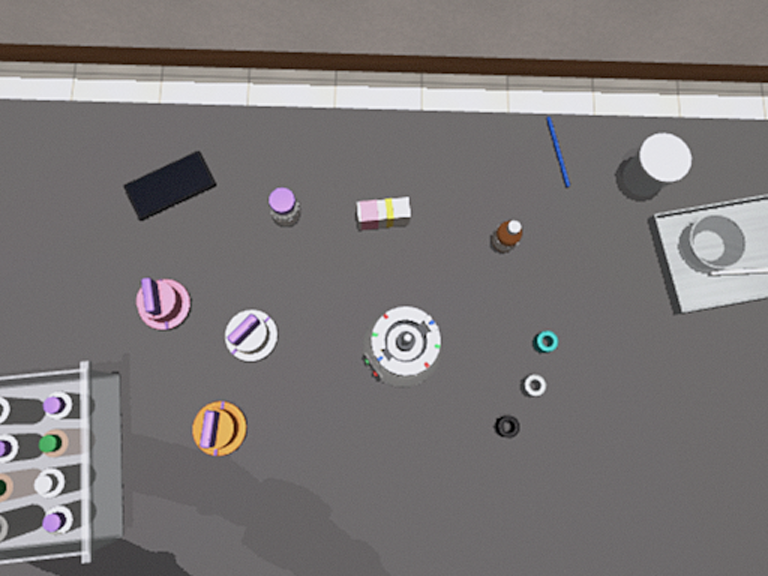

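View pics/scene1.png

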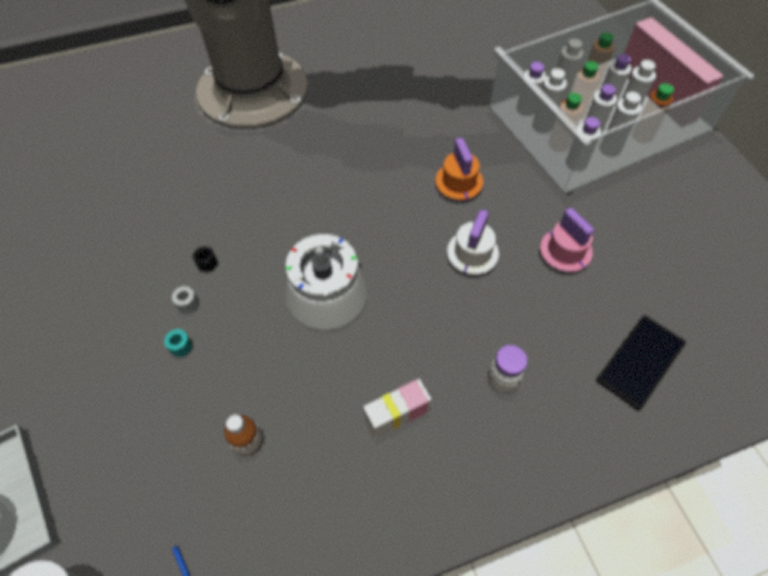

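The top view (in 1.5x pixels) shows three rings: teal (546,342), light grey (534,385) and black (507,426). It also shows three lids: pink (160,303), cream (250,335) and orange (220,428). Grey fits bare steel and cream fits the lid. The mill is at (405,341), with blue marks near (431,322) and (380,358). I'll confirm in one crop and measure.

Run:
```python
from h import *
f=load('top'); im=f['image'][...,::-1]
a=cv2.resize(im[200:300,320:390],(420,600),interpolation=cv2.INTER_CUBIC)
b=cv2.resize(im[195:255,135:195],(370,300),interpolation=cv2.INTER_CUBIC)
c=cv2.resize(im[195:260,240:300],(370,300),interpolation=cv2.INTER_CUBIC)
cv2.imwrite('pics/crop.png',np.hstack([a,np.vstack([b,c])]))
P=world(f)
def reg(n,u0,v0,u1,v1,zl,zh,fit=True):
    Q=P[v0:v1,u0:u1].reshape(-1,3); Q=Q[(Q[:,2]>zl)&(Q[:,2]<zh)]
    (x,y),(w,h),a=cv2.minAreaRect((Q[:,:2]*1000).astype(np.float32))
    print(n,len(Q),'mean',Q.mean(0).round(4),'rect',round(x,1),round(y,1),round(w,1),round(h,1),round(a,1), 'circ',cv2.minEnclosingCircle((Q[:,:2]*1000).astype(np.float32)))
print('table',np.nanmedian(P[280:320,200:240,2]))
for n,u,v in(('teal',364,228),('steel',356,257),('black',338,284)): reg(n,u-14,v-14,u+14,v+14,.025,.036)
reg('rim',240,195,300,260,.090,.1); reg('tip',260,215,282,240,.125,.14)
reg('lidflange',140,200,190,245,.013,.025); reg('captop',140,200,190,245,.054,.063); reg('fin',140,200,190,245,.092,.105)
reg('pills',175,120,205,145,.07,.08);reg('carton',230,125,280,150,.045,.055);reg('amber',325,140,350,165,.06,.09)
```

```text
table -0.0009337979828609733
teal 112 mean [ 0.5477 -0.2437  0.0285] rect 547.7 -244.3 33.6 33.7 52.5 circ ((547.502197265625, -244.26611328125), 17.945697784423828)
steel 118 mean [ 0.4736 -0.2202  0.0288] rect 473.6 -220.6 34.3 33.2 16.9 circ ((473.1544189453125, -220.91775512695312), 17.673870086669922)
black 116 mean [ 0.4053 -0.1751  0.0289] rect 405.1 -174.7 31.4 34.5 1.0 circ ((405.03143310546875, -174.94447326660156), 17.51430892944336)
rim 1027 mean [ 5.345e-01 -2.000e-04  9.500e-02] rect 535.3 -0.2 106.0 106.9 64.9 circ ((535.6375122070312, -0.1868915557861328), 54.656463623046875)
tip 34 mean [5.348e-01 4.000e-04 1.293e-01] rect 535.9 0.4 14.1 11.4 2.7 circ ((535.6007690429688, 0.22077861428260803), 7.355474948883057)
lidflange 322 mean [0.541  0.2465 0.0165] rect 549.2 256.4 85.0 84.1 2.0 circ ((548.4852905273438, 256.3038024902344), 43.549991607666016)
captop 294 mean [0.5463 0.2531 0.0572] rect 548.3 256.7 62.0 61.2 1.4 circ ((548.6129150390625, 256.503173828125), 31.616907119750977)
fin 159 mean [0.548  0.2567 0.0964] rect 549.1 256.8 16.2 53.8 46.7 circ ((547.7119750976562, 255.3506622314453), 27.30448341369629)
pills 222 mean [0.7697 0.2079 0.0738] rect 769.7 207.9 41.6 40.4 1.9 circ ((769.7376708984375, 207.87611389160156), 21.43778419494629)
carton 459 mean [0.7661 0.0374 0.049 ] rect 766.7 36.5 37.0 89.8 7.4 circ ((767.6390991210938, 36.889625549316406), 47.01317596435547)
amber 108 mean [ 0.7272 -0.1777  0.0751] rect 728.3 -178.6 28.1 22.9 63.9 circ ((728.757080078125, -178.9188232421875), 14.455256462097168)
```

View pics/crop.png

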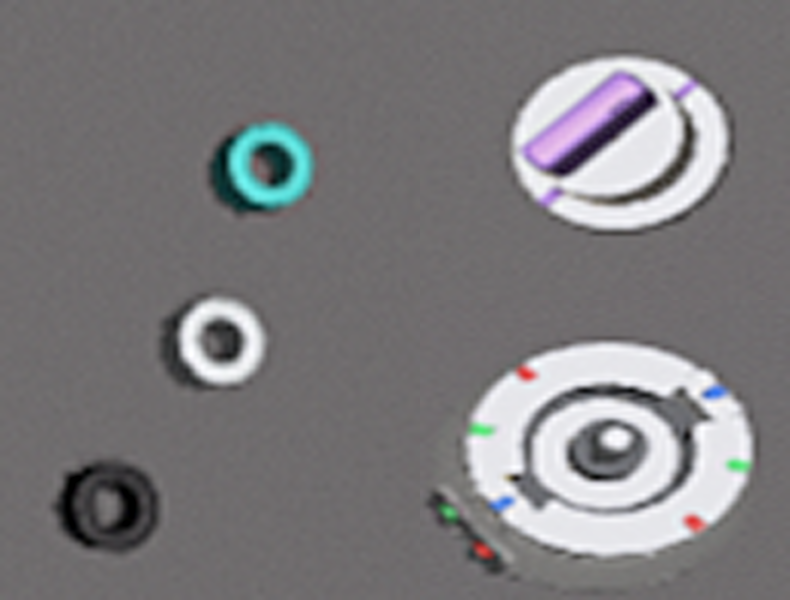

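The crop confirms a bare grey steel ring at top pixel (356,257), with teal and black rings on either side. The cream lid with its lilac fin is at (167,223). Next I need the mark and fin angles and the moves.

```bash
cat >> h.py <<'E'
def tool(): 
    o=status.get_obs(); return o,R.from_rotvec(o['orientation'])
def go(p,yaw_y=None):
    """rows needed (units) to bring TCP to p and tool y axis to yaw_y deg (mod 180)"""
    o,T=tool(); d=T.inv().apply(np.array(p)-o['tcp_pos'])/.02
    y=T.apply([0,1,0]); z=T.apply([0,0,1]); a=np.degrees(np.arctan2(y[1],y[0]))
    print('t',round(o['clock'],2),'tcp',o['tcp_pos'].round(4),'units xyz',d.round(2),'yaw_y',round(a,1),'tilt',z.round(3),'w',round(o['grip_width'],4),'F',o['contact_force'].round(1))
    if yaw_y is not None:
        e=(yaw_y-a+90)%180-90; print('turn about tool z, units', round(-e/45,3),'deg',round(e,1),'q7',round(o['joints'][6],2))
E
python3 - <<'E'
from h import *
f=load('top'); P=world(f); hsv=cv2.cvtColor(f['image'],cv2.COLOR_RGB2HSV).astype(int)
c=np.array([.5355,0.])
for n,lo,hi in(('blue',100,130),('green',45,85),('red',-1,10)):
    m=(hsv[...,0]>=lo)&(hsv[...,0]<=hi)&(hsv[...,1]>90)&(np.abs(P[...,2]-.096)<.006)
    m[:, :238]=0;m[:,302:]=0
    k,l,s,ct=cv2.connectedComponentsWithStats(m.astype(np.uint8))
    for i in range(1,k):
        q=P[l==i].mean(0); print(n,s[i,4],q.round(4),round(np.degrees(np.arctan2(*(q[:2]-c)[::-1])),1))
# lid strips
sub=(hsv[...,0]>=125)&(hsv[...,0]<=150)&(hsv[...,1]>50)&(P[...,2]<.03)&(P[...,2]>.008); sub[:, :140]=0; sub[:,192:]=0;sub[:195]=0;sub[247:]=0
k,l,s,ct=cv2.connectedComponentsWithStats(sub.astype(np.uint8))
for i in range(1,k):
    q=P[l==i].mean(0); print('strip',s[i,4],q.round(4),round(np.degrees(np.arctan2(*(q[:2]-[.5487,.2565])[::-1])),1))
go([.4735,-.2207,.15],64)
E
```

```text
blue 6 [ 0.5656 -0.0398  0.0966] -52.9
blue 5 [0.507  0.0405 0.0957] 125.1
green 5 [0.5444 0.0491 0.0964] 79.7
green 6 [ 0.5278 -0.0481  0.096 ] -99.0
red 3 [0.574  0.0334 0.0967] 40.9
red 7 [ 0.4983 -0.0317  0.0947] -139.5
strip 10 [0.5775 0.2326 0.0165] -39.6
strip 7 [0.5213 0.2836 0.0177] 135.4
t 0.1 tcp [0.2669 0.6194 0.2304] units xyz [-26.11 -34.49   4.08] yaw_y 66.7 tilt [-0.001 -0.002 -1.   ] w 0.0855 F [0.6 0.2 0.2]
turn about tool z, units 0.06 deg -2.7 q7 -0.08
```

```bash
python3 -m crank '[[-1,-0.56,0,0,0,0],[-1,-0.56,0,0,0,0],[-1,-0.56,0,0,0,0],[-1,-0.56,0,0,0,0],[-1,-0.56,0,0,0,0],[-1,-0.56,0,0,0,0],[-1,-0.56,0,0,0,0],[-1,-0.56,0,0,0,0],[-1,-0.56,0,0,0,0],[-1,-0.56,0,0,0,0]]' 1 60
python3 -m crank '[[-1,-0.56,0,0,0,0],[-1,-0.56,0,0,0,0],[-1,-0.56,0,0,0,0],[-1,-0.56,0,0,0,0],[-1,-0.56,0,0,0,0],[-1,-0.56,0,0,0,0],[-1,-0.56,0,0,0,0],[-1,-0.56,0,0,0,0],[-1,-0.56,0,0,0,0],[-1,-0.56,0,0,0,0]]'
python3 -m crank '[[-0.25,-1,0,0,0,0],[-0.25,-1,0,0,0,0],[-0.25,-1,0,0,0,0],[-0.25,-1,0,0,0,0],[-0.25,-1,0,0,0,0],[-0.25,-1,0,0,0,0],[-0.25,-1,0,0,0,0],[-0.25,-1,0,0,0,0],[-0.25,-1,0,0,0,0],[-0.25,-1,0,0,0,0],[-0.25,-1,0,0,0,0]]'
python3 -m crank '[[-0.25,-1,0.35,0,0,0],[-0.25,-1,0.35,0,0,0],[-0.25,-1,0.35,0,0,0],[-0.25,-1,0.35,0,0,0],[-0.25,-1,0.35,0,0,0],[-0.25,-1,0.35,0,0,0],[-0.25,-1,0.35,0,0,0],[-0.25,-1,0.35,0,0,0],[-0.25,-1,0.35,0,0,0],[-0.25,-1,0.35,0,0,0],[-0.25,-1,0.35,0,0,0],[0,0,0,0,0,0]]'
python3 -c "
from h import *
go([.4735,-.2207,.05],64)
f=grab('wrist'); save(f,'w1.png')
P=world(f); Q=P[(P[...,2]>.024)&(P[...,2]<.036)]
Q=Q[np.hypot(*(Q[:,:2]-[.4735,-.2207]).T)<.035]
print(len(Q),Q.mean(0),cv2.minEnclosingCircle((Q[:,:2]*1000).astype(np.float32)),cv2.minAreaRect((Q[:,:2]*1000).astype(np.float32)))"
```

```text
clock: 1.1
tcp_pos: [0.4074, 0.4358, 0.231]
orientation: [0.636, 3.076, -0.001]
contact_force: [-0.1, 1.2, 0.5]
grip_width: 0.0855
gripper_force: 0.0
clock: 2.1
tcp_pos: [0.5462, 0.2538, 0.231]
orientation: [-0.636, -3.076, 0.001]
contact_force: [-0.8, 0.6, 1.5]
grip_width: 0.0855
gripper_force: 0.0
clock: 3.2
tcp_pos: [0.5079, 0.0309, 0.2314]
orientation: [-0.634, -3.077, -0.001]
contact_force: [0.5, -0.2, 0.1]
grip_width: 0.0855
gripper_force: 0.0
clock: 4.4
tcp_pos: [0.4702, -0.1943, 0.1538]
orientation: [-0.641, -3.074, 0.001]
contact_force: [-0.9, -0.1, 0.1]
grip_width: 0.0853
gripper_force: 0.0
t 4.4 tcp [ 0.4702 -0.1943  0.1538] units xyz [-0.68 -1.14  5.19] yaw_y 66.4 tilt [-0.002 -0.    -1.   ] w 0.0853 F [-0.9 -0.1  0.1]
turn about tool z, units 0.054 deg -2.4 q7 1.58
970 [ 0.47488283 -0.22004078  0.02975426] ((475.7081604003906, -220.60279846191406), 17.91081428527832) ((475.63037109375, -220.33554077148438), (35.12013244628906, 34.972721099853516), 32.585880279541016)
```

```bash
python3 -m crank '[[-0.37,-0.55,0.7,0,0,0],[-0.37,-0.55,0.7,0,0,0],[0,0,1,0,0,0],[0,0,1,0,0,0],[0,0,1,0,0,0],[0,0,1,0,0,0],[0,0,0.9,0,0,0],[0,0,0.7,0,0,0],[0,0,0.45,0,0,0],[0,0,0,0,0,0]]'
python3 -c "
from h import *
go([.475,-.2204,.004],64)"
```

```text
clock: 5.45
tcp_pos: [0.4771, -0.217, 0.0046]
orientation: [-0.633, -3.076, -0.001]
contact_force: [-0.7, -0.2, -0.2]
grip_width: 0.0856
gripper_force: 0.0
t 5.45 tcp [ 0.4771 -0.217   0.0046] units xyz [ 0.03 -0.2   0.03] yaw_y 66.7 tilt [-0.001  0.001 -1.   ] w 0.0856 F [-0.7 -0.2 -0.2]
turn about tool z, units 0.061 deg -2.7 q7 1.74
```

View pics/w1.png

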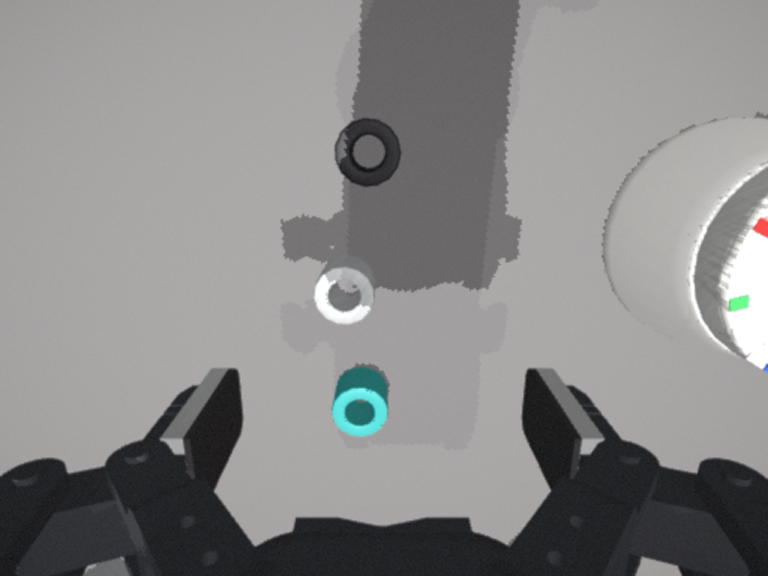

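The wrist view shows the steel ring at (345,293), teal at (360,400) and black at (368,152), which agrees with the top-camera layout. I'm at the ring, so I'll trim y and close.

```bash
python3 -m crank '[[0,-0.18,0,0,0,0],[0,0,0,0,0,0]]'
python3 -m crank '[[0,0,0,0,0,0],[0,0,0,0,0,0],[0,0,0,0,0,0],[0,0,0,0,0,0],[0,0,0,0,0,0],[0,0,0,0,0,0],[0,0,0,0,0,0],[0,0,0,0,0,0]]' 0 50
python3 -c "
from h import *
go([.475,-.2204,.2],64)"
```

```text
clock: 5.65
tcp_pos: [0.4765, -0.2219, 0.0061]
orientation: [0.635, 3.075, -0.001]
contact_force: [-1.1, -0.6, 0.1]
grip_width: 0.0856
gripper_force: 0.0
clock: 6.45
tcp_pos: [0.4764, -0.221, 0.0058]
orientation: [0.634, 3.076, 0.0]
contact_force: [-1.3, 0.6, 5.7]
grip_width: 0.0347
gripper_force: 49.3
t 6.45 tcp [ 0.4764 -0.221   0.0058] units xyz [ 0.07  0.   -9.71] yaw_y 66.7 tilt [ 0.  0. -1.] w 0.0347 F [-1.3  0.6  5.7]
turn about tool z, units 0.06 deg -2.7 q7 1.75
```

```bash
python3 -m crank '[[0,0,-0.5,0,0,0],[0,0,-1,0,0,0],[0,0,-1,0,0,0],[0,0,-1,0,0,0],[0,0,-1,0,0,0],[0,0,-1,0,0,0],[0,0,-1,0,0,0],[0,0,-1,0,0,0],[0.14,0.8,-1,0,0,0],[0.14,0.9,-0.7,0,0,0],[0.14,0.96,0,0,0,0],[0.14,0.96,0,0,0,0]]'
python3 -m crank '[[0.14,0.96,0,0,0,0],[0.14,0.96,0,0,0,0],[0.14,0.96,0,0,0,0],[0.14,0.96,0,0,0,0],[0.14,0.96,0,0,0,0],[0.14,0.96,0,0,0,0],[0.14,0.96,0,0,0,0],[0.14,0.7,0,0,0,0],[0,0.3,0,0,0,0],[0,0,0,0,0,0],[0,0,0,0,0,0]]'
python3 -c "
from h import *
go([.5355,0,.17],64)
for n in('wrist','top','scene'):
  f=grab(n); 
  P=world(f); d=np.hypot(P[...,0]-.5355,P[...,1])
  for nm,lo,hi,rr in(('ring',.155,.23,.03),('rim',.09,.1,.058),('tip',.125,.137,.02)):
    Q=P[(P[...,2]>lo)&(P[...,2]<hi)&(d<rr)]
    if len(Q)>3: print(n,nm,len(Q),Q.mean(0).round(4),cv2.minEnclosingCircle((Q[:,:2]*1000).astype(np.float32)))
  save(f,n+'2.png')
"
```

```text
clock: 7.65
tcp_pos: [0.4946, -0.1495, 0.1903]
orientation: [0.635, 3.076, 0.001]
contact_force: [-0.3, 0.2, -1.0]
grip_width: 0.034
gripper_force: 50.1
clock: 8.75
tcp_pos: [0.5348, -0.0005, 0.1893]
orientation: [-0.636, -3.076, 0.001]
contact_force: [-0.5, 0.8, -2.4]
grip_width: 0.0347
gripper_force: 50.1
t 8.75 tcp [ 5.348e-01 -5.000e-04  1.893e-01] units xyz [-0.02  0.04  0.97] yaw_y 66.6 tilt [-0.    -0.001 -1.   ] w 0.0347 F [-0.5  0.8 -2.4]
turn about tool z, units 0.059 deg -2.6 q7 1.15
wrist ring 9442 [0.5313 0.0016 0.2107] ((529.6978759765625, 2.4661521911621094), 29.287654876708984)
wrist rim 7637 [0.5256 0.0049 0.0964] ((537.4036865234375, 0.33747246861457825), 54.35588836669922)
wrist tip 284 [0.5344 0.0015 0.1299] ((537.2893676757812, 0.34370115399360657), 7.843293190002441)
top rim 257 [0.5247 0.0377 0.0949] ((523.0690307617188, 29.515235900878906), 42.17572784423828)
scene ring 462 [ 0.5386 -0.0021  0.2083] ((536.27685546875, -0.20618820190429688), 29.926483154296875)
scene rim 1017 [ 5.392e-01 -3.000e-04  9.620e-02] ((535.9735717773438, 1.1174254417419434), 55.591678619384766)
scene tip 37 [ 5.383e-01 -2.000e-04  1.301e-01] ((536.6102294921875, -0.23750002682209015), 7.846092700958252)
```

View pics/wrist2.png

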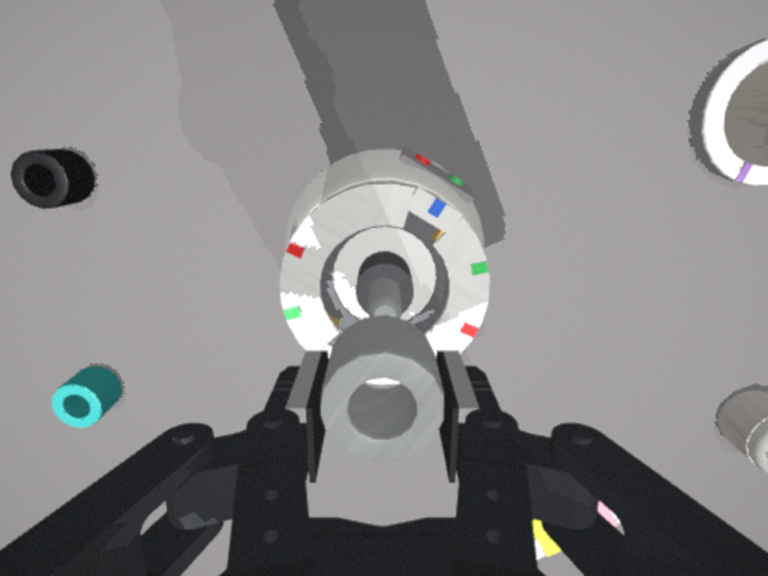

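The wrist view shows the ring held upright at about (382,405), with the spindle tip at (385,315) behind it. Now I'll measure the ring axis against the mill axis in the same camera.

```bash
python3 -c "
from h import *
o,T=tool(); f=load('wrist'); P=world(f); t=(P-o['tcp_pos'])@T.as_matrix()
m=(np.abs(t[...,1])<.0155)&(np.abs(t[...,0])<.03)&(t[...,2]>-.045)&(t[...,2]<.02)
for lo in np.arange(-.035,.01,.003):
  q=t[m&(t[...,2]>=lo)&(t[...,2]<lo+.003)]
  if len(q): print(round(lo,3),len(q),(q.min(0)*1000).round(1),(q.max(0)*1000).round(1))
top=t[m&(t[...,2]>-.028)&(t[...,2]<-.0205)]
c=T.apply([(np.percentile(top[:,0],1)+np.percentile(top[:,0],99))/2,0,0])
print('ring axis',o['tcp_pos']+c)
P2=P; d=np.hypot(P[...,0]-.5355,P[...,1])
s=P[(P[...,2]>.105)&(P[...,2]<.124)&(d<.02)];print('spindle',((s-o['tcp_pos'])@T.as_matrix()*1000).min(0),((s-o['tcp_pos'])@T.as_matrix()*1000).max(0))
"
```

```text
-0.029 7 [ -9.  -14.5 -26.9] [ 17.2  12.1 -26. ]
-0.026 3174 [-17.  -15.5 -26. ] [ 18.9  15.5 -23. ]
-0.023 493 [-11.7 -15.4 -23. ] [ 18.8  15.4 -20. ]
-0.02 363 [ -9.9 -15.3 -20. ] [ 18.7  15.4 -17. ]
-0.017 350 [ -9.4 -15.4 -17. ] [ 18.8  15.2 -14. ]
-0.014 312 [ -9.8 -15.5 -14. ] [ 18.7  15.5 -11. ]
-0.011 321 [ -9.6 -15.3 -11. ] [18.9 15.3 -8.1]
-0.008 270 [ -9.4 -15.2  -8. ] [18.7 15.3 -5. ]
-0.005 267 [ -9.6 -15.5  -5. ] [18.7 15.4 -2. ]
-0.002 222 [ -9.3 -15.2  -2. ] [18.7 15.2  1. ]
0.001 192 [ -9.3 -15.4   1. ] [18.7 15.4  4. ]
0.004 15 [ -9.3 -14.2   4.1] [18.   6.2  5.2]
ring axis [ 5.33634707e-01 -7.19071060e-05  1.89303624e-01]
spindle [-2.40936045 -6.15060407 65.56066739] [ 5.85861096  9.73136911 84.08773082]
```

```bash
python3 -m crank '[[-0.13,0.08,0,0,0,0],[0,0,0.6,0,0,0],[0,0,0.8,0,0,0],[0,0,0.6,0,0,0],[0,0,0,0,0,0],[0,0,0,0,0,0]]'
python3 -c "
from h import *
go([.5369,.0003,.1032])
o,T=tool(); f=grab('wrist'); P=world(f); t=(P-o['tcp_pos'])@T.as_matrix()*1000
save(f,'w3.png',1.5)
m=(np.abs(t[...,1])<15.5)&(np.abs(t[...,0])<30)
q=t[m&(t[...,2]>-20)&(t[...,2]<3)]; print('ring front x',np.percentile(q[:,0],99))
d=np.hypot(P[...,0]-.5365,P[...,1])
q=t[(P[...,2]>.103)&(P[...,2]<.124)&(d<.02)];print('spindle',q.min(0),q.max(0))
"
```

```text
clock: 9.5
tcp_pos: [0.5379, 0.0008, 0.149]
orientation: [-0.635, -3.076, 0.001]
contact_force: [0.6, 0.5, -1.9]
grip_width: 0.0346
gripper_force: 50.1
t 9.5 tcp [0.5379 0.0008 0.149 ] units xyz [ 0.04 -0.04  2.29] yaw_y 66.7 tilt [-0.001 -0.    -1.   ] w 0.0346 F [ 0.6  0.5 -1.9]
ring front x 18.47911005996319
spindle [ 0.77979593 -8.57911637 31.21613889] [ 8.01394423  6.4592234  45.70644493]
```

```bash
python3 -m crank '[[-0.025,-0.045,0.2,0,0,0],[0,0,0.3,0,0,0],[0,0,0.3,0,0,0],[0,0,0.3,0,0,0],[0,0,0,0,0,0]]'
```

```text
clock: 10.05
tcp_pos: [0.5375, -0.0, 0.1262]
orientation: [-0.634, -3.075, 0.001]
contact_force: [-0.5, 0.5, -1.6]
grip_width: 0.0345
gripper_force: 50.1
```

Past the taper with no contact force, so I'll carry on to home.

```bash
python3 -m crank '[[0,0,0.3,0,0,0],[0,0,0.3,0,0,0],[0,0,0.25,0,0,0],[0,0,0.15,0,0,0],[0,0,0.1,0,0,0],[0,0,0,0,0,0]]'
```

```text
clock: 10.65
tcp_pos: [0.5381, -0.0, 0.105]
orientation: [-0.634, -3.076, 0.0]
contact_force: [-0.2, -0.7, -1.3]
grip_width: 0.0345
gripper_force: 50.1
```

```bash
python3 -m crank '[[0,0,0.08,0,0,0],[0,0,0.06,0,0,0],[0,0,0,0,0,0]]'
```

```text
clock: 10.95
tcp_pos: [0.5385, -0.0, 0.1038]
orientation: [0.635, 3.076, 0.001]
contact_force: [-4.2, 0.7, 10.4]
grip_width: 0.0348
gripper_force: 51.2
```

```bash
python3 -m crank '[[0,0,0,0,0,0],[0,0,0,0,0,0],[0,0,0,0,0,0],[0,0,0,0,0,0],[0,0,0,0,0,0],[0,0,-0.5,0,0,0],[0,0,-1,0,0,0],[0,0,-1,0,0,0],[0,0,-1,0,0,0],[0,0,-0.6,0,0,0]]' 1
python3 -m crank '[[0.38,1,0,0,0,0],[0.38,1,0,0,0,0],[0.38,1,0,0,0,0],[0.38,1,0,0,0,0],[0.38,1,0,0,0,0],[0.38,1,0,0,0,0]]'
python3 -c "
from h import *
f=grab('top');P=world(f);d=np.hypot(P[...,0]-.5355,P[...,1])
for nm,lo,hi in(('ring',.12,.131),('tip',.1312,.14)):
    Q=P[(P[...,2]>lo)&(P[...,2]<hi)&(d<.03)]; print(nm,len(Q),Q.mean(0).round(4),cv2.minEnclosingCircle((Q[:,:2]*1000).astype(np.float32)))
save(f,'mill3.png',8,(235,190,305,260)); go([.5487,.2565,.17],46.7)"
```

```text
clock: 11.95
tcp_pos: [0.539, -0.0001, 0.1867]
orientation: [0.634, 3.074, 0.001]
contact_force: [0.6, -0.2, 0.2]
grip_width: 0.0857
gripper_force: 0.0
clock: 12.55
tcp_pos: [0.5437, 0.129, 0.1847]
orientation: [-0.635, -3.077, 0.0]
contact_force: [0.5, -0.3, -1.1]
grip_width: 0.0856
gripper_force: 0.0
ring 166 [5.354e-01 4.000e-04 1.265e-01] ((535.5527954101562, 0.10349224507808685), 17.7525691986084)
tip 10 [ 5.355e-01 -3.000e-04  1.324e-01] ((534.583984375, -0.1446693390607834), 5.013411045074463)
t 12.6 tcp [0.5436 0.1338 0.1846] units xyz [2.17 5.74 0.75] yaw_y 67.0 tilt [ 0.     0.002 -1.   ] w 0.0853 F [0.7 3.  0.3]
turn about tool z, units 0.45 deg -20.3 q7 0.91
```

View pics/mill3.png

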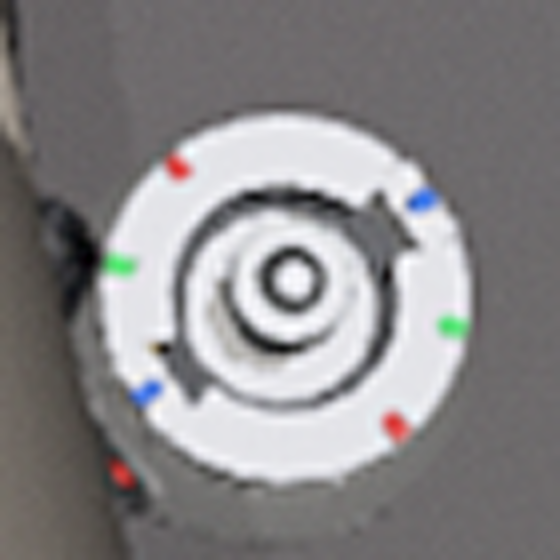

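The ring is seated around the spindle at crop pixel (293,285), with its top at about 127 mm (128 mm expected) and centred. On to the lid.

```bash
python3 -m crank '[[0.36,0.96,0,0,0,0],[0.36,0.96,0,0,0,0],[0.36,0.96,0,0,0,0],[0.36,0.96,0,0,0,0],[0.36,0.96,0,0,0,0],[0.36,0.8,0,0,0,0],[0,0,0,0,0,0.15],[0,0,0,0,0,0.15],[0,0,0,0,0,0.15],[0,0,0,0,0,0],[0,0,0,0,0,0]]'
python3 -c "
from h import *
f=grab('wrist');P=world(f);d=np.hypot(P[...,0]-.5487,P[...,1]-.2565)
for nm,lo,hi in(('fin',.092,.104),('cap',.054,.062),('fl',.012,.024)):
    Q=P[(P[...,2]>lo)&(P[...,2]<hi)&(d<.05)]; print(nm,len(Q),Q.mean(0).round(4),cv2.minAreaRect((Q[:,:2]*1000).astype(np.float32)),cv2.minEnclosingCircle((Q[:,:2]*1000).astype(np.float32)))
go([.5487,.2565,.064],46.7)
save(f,'w4.png')"
```

```text
clock: 13.7
tcp_pos: [0.5484, 0.2481, 0.1845]
orientation: [1.161, 2.919, -0.0]
contact_force: [-0.5, 0.3, 0.2]
grip_width: 0.0857
gripper_force: 0.0
fin 1460 [0.5501 0.2585 0.0976] ((551.4493408203125, 257.5258483886719), (15.585772514343262, 55.88560104370117), 46.821102142333984) ((551.2144775390625, 257.2829895019531), 28.174407958984375)
cap 2743 [0.5495 0.2587 0.0583] ((550.6022338867188, 257.873291015625), (63.23911666870117, 61.209373474121094), 49.72002410888672) ((551.5374755859375, 257.23858642578125), 31.855127334594727)
fl 1801 [0.5356 0.2696 0.0174] ((545.5106201171875, 261.8412170410156), (86.9088363647461, 72.43834686279297), 53.11450958251953) ((551.5914916992188, 257.3808288574219), 43.80390548706055)
t 13.75 tcp [0.5484 0.2481 0.1845] units xyz [0.28 0.32 6.03] yaw_y 46.6 tilt [-0. -0. -1.] w 0.0851 F [ 0.8  0.2 -0.2]
turn about tool z, units -0.002 deg 0.1 q7 0.41
```

View pics/w4.png

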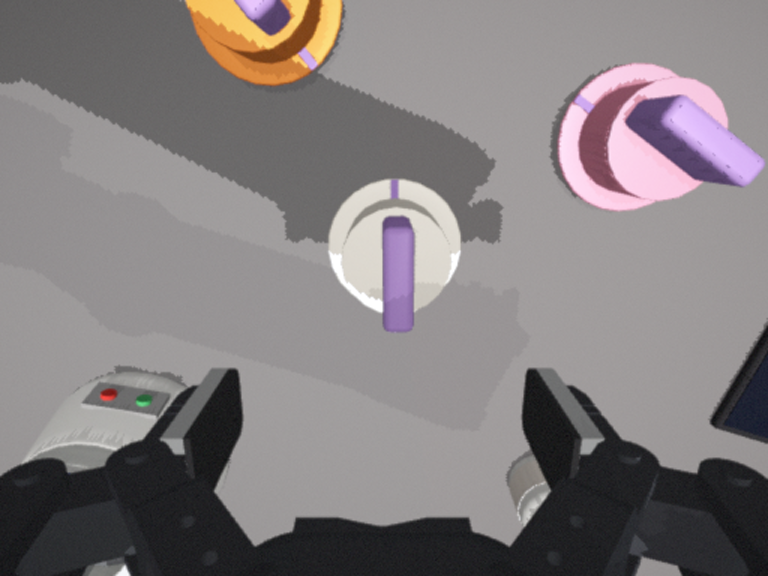

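The wrist view shows the cream lid at (397,255), its fin at (398,275) running vertically in the image and so between the pads. The orange and pink lids are clear of the fingers. Descend and grip.

```bash
python3 -m crank '[[0.11,0.21,0.5,0,0,0],[0.11,0.21,0.9,0,0,0],[0,0,1,0,0,0],[0,0,1,0,0,0],[0,0,1,0,0,0],[0,0,0.9,0,0,0],[0,0,0.6,0,0,0],[0,0,0,0,0,0],[0,0,0,0,0,0]]'
python3 -c "
from h import *
go([.551,.2573,.064],46.8)"
```

```text
clock: 14.65
tcp_pos: [0.5512, 0.2574, 0.0665]
orientation: [-1.165, -2.917, 0.0]
contact_force: [0.9, 0.0, 0.4]
grip_width: 0.0853
gripper_force: 0.0
t 14.65 tcp [0.5512 0.2574 0.0665] units xyz [ 0.   -0.01  0.13] yaw_y 46.5 tilt [-0.  0. -1.] w 0.0853 F [0.9 0.  0.4]
turn about tool z, units -0.008 deg 0.3 q7 0.44
```

```bash
python3 -m crank '[[0,0,0,0,0,0],[0,0,0,0,0,0],[0,0,0,0,0,0],[0,0,0,0,0,0],[0,0,0,0,0,0],[0,0,0,0,0,0],[0,0,0,0,0,0],[0,0,0,0,0,0],[0,0,0,0,0,0],[0,0,-0.3,0,0,0],[0,0,-0.7,0,0,0]]' 0 80
python3 -m crank '[[0,0,-1,0,0,0],[0,0,-1,0,0,0],[0,0,-1,0,0,0],[0,0,-1,0,0,0],[0,0,-1,0,0,0],[0,0,-1,0,0,0],[0,0,-0.7,0,0,0],[0,0,0,0,0,0.12],[0,0,0,0,0,0.12],[0,0,0,0,0,0]]'
python3 -c "
from h import *
go([.5375,.0003,.217],36)"
```

```text
clock: 15.75
tcp_pos: [0.5498, 0.2567, 0.0856]
orientation: [-1.165, -2.916, 0.004]
contact_force: [-0.6, 0.2, -1.7]
grip_width: 0.0148
gripper_force: 77.9
clock: 16.75
tcp_pos: [0.5508, 0.2572, 0.2208]
orientation: [-1.436, -2.794, 0.0]
contact_force: [-0.3, 0.6, -2.8]
grip_width: 0.0147
gripper_force: 78.0
t 16.75 tcp [0.5508 0.2572 0.2208] units xyz [-10.06  -8.02   0.19] yaw_y 35.6 tilt [-0. -0. -1.] w 0.0147 F [-0.3  0.6 -2.8]
turn about tool z, units -0.009 deg 0.4 q7 0.21
```

```bash
python3 -m crank '[[-0.9,-0.72,0,0,0,0],[-0.9,-0.72,0,0,0,0],[-0.9,-0.72,0,0,0,0],[-0.9,-0.72,0,0,0,0],[-0.9,-0.72,0,0,0,0],[-0.9,-0.72,0,0,0,0],[-0.9,-0.72,0,0,0,0],[-0.9,-0.72,0,0,0,0],[-0.9,-0.72,0,0,0,0],[-0.9,-0.72,0,0,0,0],[-0.9,-0.72,0,0,0,0],[0,0,0,0,0,0]]'
python3 -m crank '[[0,0,0,0,0,0]]'
python3 -c "
from h import *
go([.5375,.0003,.217],36)
o,T=tool(); f=grab('wrist'); P=world(f); t=(P-o['tcp_pos'])@T.as_matrix()*1000
hsv=cv2.cvtColor(f['image'],cv2.COLOR_RGB2HSV).astype(int); pr=hsv[...,1]>90
c=np.array([.5373,.0003])
for n,lo,hi in(('blue',100,130),('green',45,85),('red',-1,10)):
    m=(hsv[...,0]>=lo)&(hsv[...,0]<=hi)&pr&(np.abs(P[...,2]-.096)<.006)&(np.hypot(P[...,0]-.537,P[...,1])<.06)
    k,l,s,ct=cv2.connectedComponentsWithStats(m.astype(np.uint8))
    for i in range(1,k):
        if s[i,4]>10: q=P[l==i].mean(0); print(n,s[i,4],ct[i].round(),q.round(4),round(np.degrees(np.arctan2(*(q[:2]-c)[::-1])),1))
Q=P[(abs(P[...,2]-.096)<.005)&(np.hypot(P[...,0]-.537,P[...,1])<.06)][:,:2]*1000
print('rim',cv2.minEnclosingCircle(Q.astype(np.float32)))
for nm,lo,hi in(('captop',2,12),('flange',45,57)):
    q=t[(t[...,2]>lo)&(t[...,2]<hi)&(np.hypot(t[...,0],t[...,1])<50)]; print(nm,len(q),q.mean(0),np.percentile(q,1,0),np.percentile(q,99,0),cv2.minEnclosingCircle(q[:,:2].astype(np.float32)))
m=(hsv[...,0]>=125)&(hsv[...,0]<=150)&(hsv[...,1]>50)&(t[...,2]>45)&(t[...,2]<60)&(np.hypot(t[...,0],t[...,1])<50); print('strip',m.sum(),t[m].mean(0) if m.any() else '')
m=(hsv[...,0]>=125)&(hsv[...,0]<=150)&(hsv[...,1]>50)&(t[...,2]<0)&(t[...,2]>-40)&(np.hypot(t[...,0],t[...,1])<50); q=t[m]; print('fin',m.sum(),q.mean(0),q.min(0),q.max(0),cv2.minAreaRect(q[:,:2].astype(np.float32)))
save(f,'w5.png')"
```

```text
clock: 17.95
tcp_pos: [0.5371, -0.0001, 0.2208]
orientation: [1.439, 2.792, -0.002]
contact_force: [-0.6, -0.4, -1.1]
grip_width: 0.0151
gripper_force: 78.0
clock: 18.05
tcp_pos: [0.5375, 0.0038, 0.2206]
orientation: [-1.434, -2.795, -0.0]
contact_force: [-0.1, 0.2, -1.8]
grip_width: 0.0145
gripper_force: 78.0
t 18.05 tcp [0.5375 0.0038 0.2206] units xyz [-0.14 -0.1   0.18] yaw_y 35.7 tilt [-0.  0. -1.] w 0.0145 F [-0.1  0.2 -1.8]
turn about tool z, units -0.007 deg 0.3 q7 0.64
blue 60 [250. 126.] [0.5087 0.0402 0.0973] 125.7
green 58 [293. 143.] [0.5457 0.049  0.0972] 80.3
rim ((533.8612670898438, 3.8353443145751953), 53.68844223022461)
captop 4474 [12.93027746  0.77661384  8.49920061] [-10.66844029 -29.53353795   6.1675038 ] [30.96082482 31.15918815 10.61656241] ((0.10049720853567123, 0.744094967842102), 31.875619888305664)
flange 3969 [23.08162789  0.6701128  49.46909663] [-11.0708679  -41.27194291  46.54894395] [42.62874447 42.81691911 51.3378985 ] ((0.20413391292095184, 0.8502190113067627), 43.77413558959961)
strip 137 [37.40811577  0.63129836 48.71476743]
fin 5325 [  6.66054375   0.8646254  -28.71058931] [-27.59224244  -8.05646884 -36.30520932] [28.4659243  20.56878091 -0.06535465] ((0.5348167419433594, 6.545328140258789), (28.46810531616211, 56.080345153808594), 87.93910217285156)
```

View pics/w5.png

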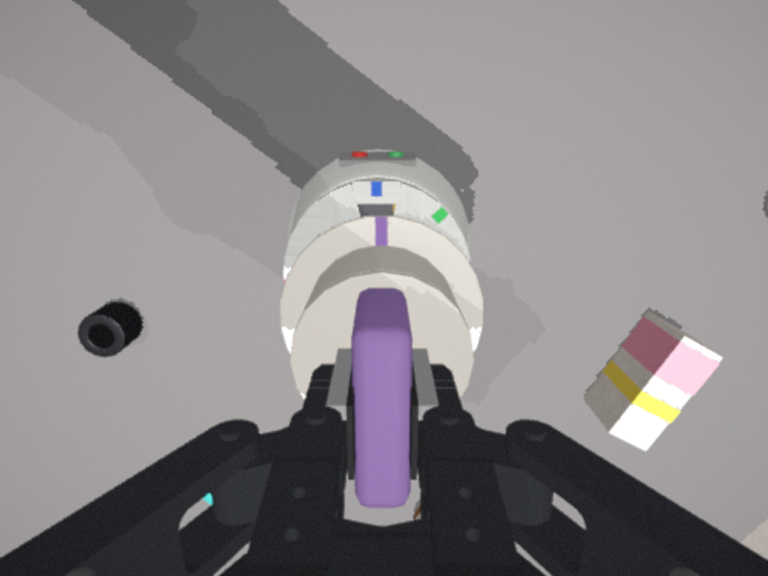

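The wrist view shows the lid gripped, with its strip at (381,232) in line with the slot at (376,209) and the blue mark at (376,188). In the tool frame the mill axis is at (-3.3,-2.1) mm and the lid axis at (0.15,0.75), with matching angles. I'll shift and descend to just above the rim.

```bash
python3 -m crank '[[-0.175,-0.14,0,0,0,0],[0,0,0.5,0,0,0],[0,0,0.7,0,0,0],[0,0,0.7,0,0,0],[0,0,0.4,0,0,0],[0,0,0,0,0,0],[0,0,0,0,0,0],[0,0,0,0,0,0]]'
cat > m.py <<'E'
from h import *
o,T=tool(); f=grab('wrist'); P=world(f); t=(P-o['tcp_pos'])@T.as_matrix()*1000
go([.5377,-.0001,.1495],36)
hsv=cv2.cvtColor(f['image'],cv2.COLOR_RGB2HSV).astype(int); H=hsv[...,0]; pr=hsv[...,1]>90
for n,lo,hi in(('blue',100,124),('green',45,85),('red',-1,8)):
    m=(H>=lo)&(H<=hi)&pr&(np.abs(P[...,2]-.096)<.008)&(np.hypot(P[...,0]-.537,P[...,1])<.06)
    k,l,s,ct=cv2.connectedComponentsWithStats(m.astype(np.uint8))
    for i in range(1,k):
        if s[i,4]>15: q=t[l==i].mean(0); print(n,s[i,4],ct[i].round(),q.round(1),'ang',np.degrees(np.arctan2(q[1],q[0])).round(1))
for nm,lo,hi in(('captop',2,12),('flange',45,57)):
    q=t[(t[...,2]>lo)&(t[...,2]<hi)&(np.hypot(t[...,0],t[...,1])<46)]; print(nm,len(q),np.median(q[:,2]).round(1),cv2.minEnclosingCircle(q[:,:2].astype(np.float32)))
m=(H>=125)&(H<=150)&(hsv[...,1]>50)&(t[...,2]>43)&(t[...,2]<60)&(np.hypot(t[...,0],t[...,1])<46)
if m.any(): q=t[m].mean(0); print('strip',m.sum(),q.round(1),'ang',np.degrees(np.arctan2(q[1]-.7,q[0])).round(1))
E
python3 m.py
```

```text
clock: 18.9
tcp_pos: [0.5379, -0.0004, 0.1749]
orientation: [1.435, 2.794, 0.001]
contact_force: [0.6, 0.4, -1.3]
grip_width: 0.0146
gripper_force: 78.0
t 18.95 tcp [ 5.379e-01 -4.000e-04  1.750e-01] units xyz [ 0.02 -0.    1.28] yaw_y 35.6 tilt [ 0.001  0.    -1.   ] w 0.0148 F [ 0.1  0.2 -1.2]
turn about tool z, units -0.008 deg 0.4 q7 0.68
blue 106 [253. 127.] [50.  -0.  77.8] ang -0.0
green 85 [304. 148.] [35.7 35.  77.8] ang 44.5
red 61 [323. 190.] [ 5.2 50.6 77.8] ang 84.1
red 46 [183. 202.] [ -3.9 -50.9  77.8] ang -94.4
captop 4474 8.5 ((0.22514453530311584, 0.7179551124572754), 31.86452293395996)
flange 3982 49.5 ((0.1467130482196808, 0.6391885876655579), 43.76232147216797)
strip 140 [37.4  0.5 48.8] ang -0.2
```

```bash
python3 -m crank '[[0,-0.035,0.3,0,0,0],[0,0,0.3,0,0,0],[0,0,0.25,0,0,0],[0,0,0.2,0,0,0],[0,0,0.12,0,0,0],[0,0,0,0,0,0],[0,0,0,0,0,0]]'
```

```text
clock: 19.65
tcp_pos: [0.5369, -0.0009, 0.1511]
orientation: [1.435, 2.795, -0.0]
contact_force: [0.1, 0.3, -1.5]
grip_width: 0.0149
gripper_force: 78.0
```

```bash
python3 -m crank '[[0,0,0.06,0,0,0],[0,0,0.04,0,0,0],[0,0,0,0,0,0],[0,0,0,0,0,0]]'; python3 m.py
```

```text
clock: 20.05
tcp_pos: [0.5371, -0.0009, 0.1499]
orientation: [1.435, 2.794, 0.001]
contact_force: [-3.0, 0.0, 5.4]
grip_width: 0.0152
gripper_force: 78.9
t 20.1 tcp [ 0.5371 -0.0009  0.1498] units xyz [0.02 0.05 0.02] yaw_y 35.6 tilt [ 0.001  0.    -1.   ] w 0.0149 F [-2.7 -1.2  5.8]
turn about tool z, units -0.008 deg 0.4 q7 0.69
blue 117 [254. 132.] [50.   0.7 52.7] ang 0.7
green 111 [311. 155.] [35.6 35.9 52.8] ang 45.2
red 108 [331. 202.] [ 5.  50.4 52.7] ang 84.4
red 97 [179. 215.] [ -3.9 -48.4  52.8] ang -94.6
captop 4483 8.5 ((0.12316922098398209, 0.6050317883491516), 31.97170066833496)
flange 4958 49.7 ((0.006188624072819948, 0.002332561183720827), 45.99578857421875)
strip 134 [37.2  0.6 48.8] ang -0.1
```

Seated: 6 N of contact, flange on the rim. Now the twist.

```bash
python3 -m crank '[[0,0,0,0,0,0.1],[0,0,0,0,0,0.1],[0,0,0,0,0,0.1],[0,0,0,0,0,0.1],[0,0,0,0,0,0.1],[0,0,0,0,0,0.1],[0,0,0,0,0,0.1],[0,0,0,0,0,0.1],[0,0,0,0,0,0.1],[0,0,0,0,0,0],[0,0,0,0,0,0]]'; python3 m.py
```

```text
clock: 21.2
tcp_pos: [0.5371, -0.0005, 0.1498]
orientation: [-2.313, -2.125, -0.001]
contact_force: [-2.9, 1.0, 7.1]
grip_width: 0.0147
gripper_force: 79.4
t 21.25 tcp [ 5.371e-01 -4.000e-04  1.498e-01] units xyz [0.02 0.03 0.02] yaw_y -4.8 tilt [ 0.     0.001 -1.   ] w 0.0146 F [-2.4  0.7  6.8]
turn about tool z, units -0.907 deg 40.8 q7 0.08
blue 116 [201. 153.] [ 38.1 -31.6  52.7] ang -39.7
green 117 [260. 134.] [49.9  4.4 52.7] ang 5.0
red 105 [309. 156.] [36.1 35.1 52.7] ang 44.3
captop 4485 8.5 ((0.835197389125824, 0.9739122986793518), 31.88627815246582)
flange 4804 49.7 ((-7.80353439040482e-05, 0.0016773809911683202), 45.99577713012695)
strip 146 [38.2  0.7 48.7] ang -0.0
```

```bash
python3 -m crank '[[0,0,0,0,0,0.06],[0,0,0,0,0,0.055],[0,0,0,0,0,0],[0,0,0,0,0,0],[0,0,0,0,0,0],[0,0,0,0,0,0]]'; python3 m.py; python3 -c "
from h import *
f=load('wrist'); save(f,'w6.png')"
```

```text
clock: 21.85
tcp_pos: [0.5371, -0.0003, 0.1499]
orientation: [-2.406, -2.019, -0.002]
contact_force: [-3.6, 0.9, 7.6]
grip_width: 0.0149
gripper_force: 79.4
t 21.9 tcp [ 5.371e-01 -3.000e-04  1.499e-01] units xyz [0.02 0.03 0.02] yaw_y -10.0 tilt [ 0.     0.001 -1.   ] w 0.0151 F [-3.1  0.6  6.9]
turn about tool z, units -1.022 deg 46.0 q7 0.0
blue 117 [196. 158.] [ 34.9 -34.9  52.8] ang -45.0
green 115 [252. 134.] [50.  -0.2 52.7] ang -0.3
red 109 [304. 152.] [38.9 31.8 52.8] ang 39.2
captop 4474 8.5 ((0.9578747749328613, 0.9491039514541626), 31.873746871948242)
flange 4778 49.6 ((0.03395792096853256, 0.0013845383655279875), 45.9891471862793)
strip 150 [38.3  0.6 48.5] ang -0.2
```

View pics/w6.png

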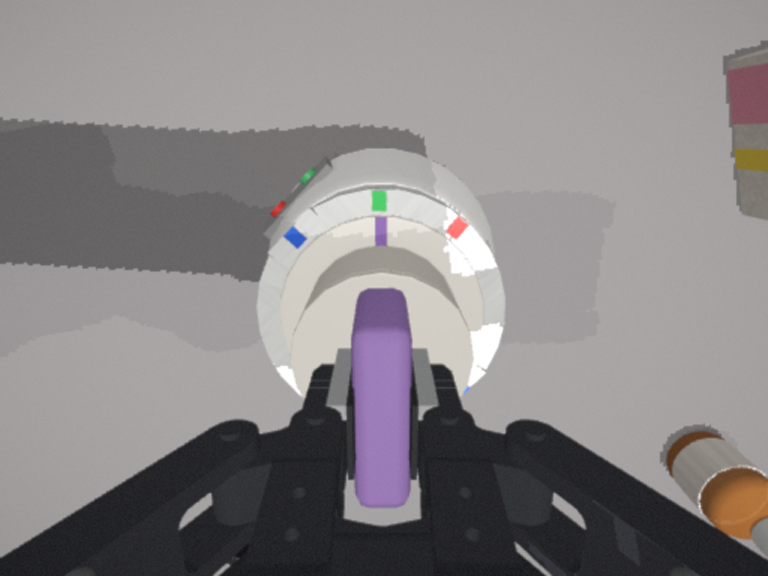

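The strip at (381,231) lines up with the green mark at (379,201), so the lid is turned about 45°. The flange is flat and the grip holds at 79 N with the bystanders untouched. Handing in.

```bash
python3 -c "
from bench import r
print(r.hand_in())"
```

```text
the job is handed in; nothing more can be done
None
```

I've handed the job in: the steel ring is home on the spindle, the cream lid is seated and turned about 45° to the green marks, and the gripper is still holding it there at about 79 N; it finished at 21.9 s, and no verdict came back.

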